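# Stroke the specimen tin's row of lids shut

### The arm

A 6-joint arm with a two-finger parallel gripper is mounted at the origin on the work surface. World frame = base frame: x ahead of the robot, y to its left, z up, the work surface at z = 0. Lengths are in m, angles in rad, forces in N, time in s.
With the tool pointing down it reaches from about 0.3 to 0.875 m from the base axis. Payload 4.2 kg.
Tool frame: the origin (TCP) lies midway between the tips of the shut fingers; the grasp point (between the pads) lies 19 mm behind it; z points along the fingers, y is the line along which they close (so a half turn about z gives the same grasp; the last joint's range is limited). The gripper opens to 85 mm and grips with 20 to 120 N. Pads are 22 mm wide; open, the fingers measure 114 mm over their backs; the gripper's body (76 mm by 85 mm) begins 54 mm behind the grasp point. The pads swing forward as they close: fully open they stand 13 mm farther back than shut.
Start: joints at [1.084, 0.32, 1.565, -0, 1.257, -0.02], TCP at [0.259, 0.513, 0.231] pointing down, gripper open.
Joint ranges: [-3.11, 3.11], [-0.84, 2.01], [0.21, 2.61], [-1.34, 4.49], [0.05, 2.63], [-2.56, 2.56]. Speed limits (rad/s): [2.57, 2.57, 3.14, 3.14, 3.14, 3.14].

### API

Orientations are given as [roll, pitch, yaw] about the fixed x, y, z axes, in that order (R = Rz(yaw) Ry(pitch) Rx(roll)).
In Python, from rig import robot gives the robot as it stands.
- The arm moves only by the tool play_rows, never from a script. Its argument "targets" is a list of rows, each a list of 5 numbers: the shift along the world's x, y, z in m, then the turn about the world's z in rad, then the gripper command: -1 is shut, 1 is fully open, values between are in proportion. A call has 1 to 20 rows; each row shifts and turns the commanded pose from where the row before left it; what a row does not reach is not made up. A row lasts 1/10 s, in which the tool goes at most 50 mm and 8.59 degrees, less where a joint would pass 70% of its speed; a pose out of reach is approached as far as the arm can. A call is refused whole if a number of a shift passes 0.05 or a number of a turn 0.15, either way. A call with a gripper value outside its range is refused whole. The fingers move at their own pace and stop on an object; "squeeze" is the grip in N (left out, the last holds). Time passes only in rows, so rows that do not move let the fingers close. It gives the time, the measured TCP pose, the force, the opening and the grip force at its end, in the units of the state.
- robot.read_state(): the state, without advancing time (a new reading comes with each control period).
- robot.snapshot(name): name is "scene" or "top"; returns the picture (420x560x3 uint8, blue, green, red); there is no depth.
- robot.camera_params(name): a dict with "fx", "fy", "cx", "cy" (pixels), "dist_coeffs" ([k1, k2, p1, p2, k3] as OpenCV has them; the pictures are not rectified), "rvec" (rotation vector, rad) and "tvec" (3), from world to camera coordinates, as OpenCV has them. Camera axes: x right, y down, z forward; pixel columns grow to the right and rows downward; lengths in m; the calibration is good to about 2 mm. A picture is of the moment at which its call begins. camera_params takes no time and is no camera call.
- robot.finish_job(): hands the job in; it is judged then, once.
The state is a dict: "time": time; "q": joint angles; "qvel": joint speeds; "effort": joint torques, N m; "tool_pos": TCP position; "tcp_rot": TCP orientation; "force": force on the tool from outside, world axes, zero at the start; "moment": the same for the moment, N m; "width": finger opening in m; "grip_force": force on a finger pad.
Only numpy, scipy, OpenCV 4.12 (cv2) and the standard library are available. Lean on these libraries where they do the work, as an engineer would, in place of code of your own. Each camera call takes 0.05 s, during which the arm holds its last target. There are 200 camera calls.

### The job

The five little lids of the specimen tin stand ajar. Starting from the tin's flat deck with the card frame, run a shut fingertip lightly along the row in one unbroken stroke, staying low over the tin until the last lid is down, so that the lids fold shut one after another; then move clear. Pick nothing up, do not lean hard on the tin or bend a lid farther open, and leave everything else where it is.

Things in the scene. Friction and masses are not known exactly. Their poses are not given: they have to be found in the camera images.
- tin: Long, low bright-metal specimen tin, fixed to the bench: 200 long, 54 wide, 41 mm high over its shut lids. Five compartments in a row, each with its own metal lid; at one end a flat fixed deck 25 mm long bearing a small brass frame with a blank paper card. Origin: centre of its underside, on the bench. x runs along the row from the deck end (-100 mm) to the other end (+100 mm), y across it, z up. It can stand at any yaw.
- row_start (a point): Point on the tin's centre line, 41 mm above the bench, where the deck meets the first lid (at the first lid's hinge, 75 mm before the tin's origin). Deck top and shut lids are level with it.
- row_end (a point): Point on the tin's centre line, 41 mm above the bench, at the free edge of the last lid when shut; the end of the tin, 175 mm past row_start.
- lid1 (a joint): Lid 1 of 5 counted from the deck: plate 34 long, 54 wide, 3 mm thick. Its hinge lies across the tin at its deck-side edge, 0 mm past row_start, so the open lid rises away from the deck like a ramp. 0 = shut and level, grows as it opens (rad), stop at 1.35; starts 0.55 to 0.95. A light stiff hinge (about 0.01 N m) that stays where it is left; a fingertip moving from the deck towards row_end 1 to 3 mm above the level of the shut lids folds it down by itself.
- lid2 (a joint): Lid 2 of 5 counted from the deck: plate 34 long, 54 wide, 3 mm thick. Its hinge lies across the tin at its deck-side edge, 35 mm past row_start, so the open lid rises away from the deck like a ramp. 0 = shut and level, grows as it opens (rad), stop at 1.35; starts 0.55 to 0.95. A light stiff hinge (about 0.01 N m) that stays where it is left; a fingertip moving from the deck towards row_end 1 to 3 mm above the level of the shut lids folds it down by itself.
- lid3 (a joint): Lid 3 of 5 counted from the deck: plate 34 long, 54 wide, 3 mm thick. Its hinge lies across the tin at its deck-side edge, 70 mm past row_start, so the open lid rises away from the deck like a ramp. 0 = shut and level, grows as it opens (rad), stop at 1.35; starts 0.55 to 0.95. A light stiff hinge (about 0.01 N m) that stays where it is left; a fingertip moving from the deck towards row_end 1 to 3 mm above the level of the shut lids folds it down by itself.
- lid4 (a joint): Lid 4 of 5 counted from the deck: plate 34 long, 54 wide, 3 mm thick. Its hinge lies across the tin at its deck-side edge, 105 mm past row_start, so the open lid rises away from the deck like a ramp. 0 = shut and level, grows as it opens (rad), stop at 1.35; starts 0.55 to 0.95. A light stiff hinge (about 0.01 N m) that stays where it is left; a fingertip moving from the deck towards row_end 1 to 3 mm above the level of the shut lids folds it down by itself.
- lid5 (a joint): Lid 5 of 5 counted from the deck: plate 34 long, 54 wide, 3 mm thick. Its hinge lies across the tin at its deck-side edge, 140 mm past row_start, so the open lid rises away from the deck like a ramp. 0 = shut and level, grows as it opens (rad), stop at 1.35; starts 0.55 to 0.95. A light stiff hinge (about 0.01 N m) that stays where it is left; a fingertip moving from the deck towards row_end 1 to 3 mm above the level of the shut lids folds it down by itself.
- spot_plate: White porcelain spot plate with a crack, 110 x 84 x 12 mm, loose on the bench about 100 mm beside the tin. Origin: centre of underside. Leave alone.
- lamp_cap: Brass spirit lamp cap, 32 mm across, 34 mm high, loose beside the tin. Origin: centre of underside. Leave alone.
- bung: Tapered cork bung, 26 mm across, 24 mm high, loose beside the tin. Origin: centre of underside. Leave alone.
- spatula: Flat steel spatula, 165 x 12 x 4 mm, loose on the bench beside the tin. Origin: underside, middle of its handle. Leave alone.
- rack: Oak test tube rack with wooden pegs, fixed to the bench at the left: 220 x 75 mm, 109 mm high over the pegs; tubes rise to 146 mm. Origin: centre of underside.
- tube1: Glass test tube 1, 16 mm across, 132 mm long, upright in the rack. Origin: centre of its foot. Leave alone.
- tube2: Glass test tube 2, 16 mm across, 132 mm long, upright in the rack. Origin: centre of its foot. Leave alone.
- tube3: Glass test tube 3, 16 mm across, 132 mm long, upright in the rack. Origin: centre of its foot. Leave alone.
There are look-alikes about, which are no part of the job. Several things have the shape of the tin; the one meant has the colours described above.

How it is judged:
By the outcome, as a careful person would: the job done as asked, in the order asked, and still so for the second after the job is handed in, with the robot touching nothing.
It also fails if it takes over 40 s, if anything falls off the work surface, if the arm or the gripper's body presses on something with over 40 N, if the wrist force passes 120 N, or if a joint passes its speed limit or range.

## Working session

There is one attempt and no reset: what is moved stays moved. The work goes in short steps, Python scripts to look and compute and a tool call to move; the robot and the scene stay as the last step left them, time stands still between calls to the robot, and variables do not carry over. Pictures are saved under pics/ and viewed, at most 10 in all, crops included, and the job is handed in when it is done.

Besides the shell and the picture viewer there is one more tool, called in YAML: its name, and indented under it one key for each argument. play_rows: Moves the arm, as the interface text tells. Its arguments: {"type":"object","properties":{"targets":{"type":"array","items":{"type":"array","items":{"type":"number"}}},"squeeze":{"type":"number"}},"required":["targets"]}

```bash
mkdir -p pics
python3 - <<'E'
from rig import robot
import cv2
for n in("scene","top"):
    cv2.imwrite(f"pics/{n}0.png",robot.snapshot(n)); print(n,robot.camera_params(n))
print(robot.read_state())
E
```

```text
scene {'fx': 437.28136376851796, 'fy': 437.28136376851796, 'cx': 278.4419275901658, 'cy': 214.58412422041033, 'dist_coeffs': array([0.01929678, 0.        , 0.        , 0.        , 0.        ]), 'rvec': array([ 1.52196639,  1.99290302, -0.89949784]), 'tvec': array([ 0.03513435, -0.31136224,  1.44651123])}
top {'fx': 418.73143325388895, 'fy': 418.73143325388895, 'cx': 279.53766923145236, 'cy': 211.15881161356828, 'dist_coeffs': array([-0.09643147,  0.        ,  0.        ,  0.        ,  0.        ]), 'rvec': array([ 2.11863919, -2.089779  ,  0.22298987]), 'tvec': array([0.10686706, 0.50174583, 0.94161553])}
{'time': 0.1, 'q': array([ 1.08400393e+00,  3.20233946e-01,  1.56554568e+00, -3.54663068e-06,
        1.25744364e+00, -2.00036473e-02]), 'qvel': array([-0.0014927 ,  0.00029002, -0.00272044, -0.00304143, -0.00208142,
       -0.00067053]), 'effort': array([-5.55168754e-04, -4.16412055e+01, -2.34701407e+01, -5.00051465e-05,
        4.93195417e-03, -2.72134571e-06]), 'tool_pos': array([0.25856075, 0.51309994, 0.23056733]), 'tcp_rot': array([-3.13996230e+00, -2.92446314e-05,  2.67480497e+00]), 'force': array([-0.03210507, -0.60047401,  0.30895254]), 'moment': array([ 0.04288521, -0.02851169, -0.02168058]), 'grip_force': 0.0, 'width': 0.08532130148360254}
```

View pics/top0.png

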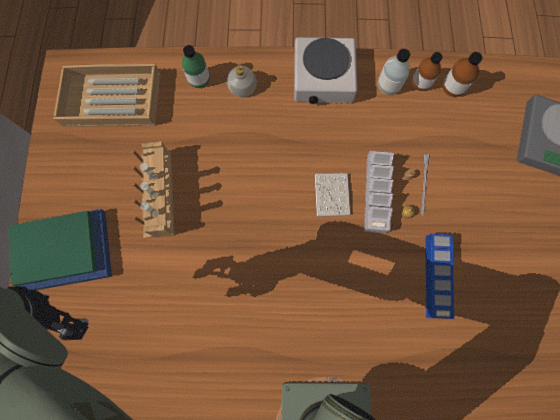

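View pics/scene0.png

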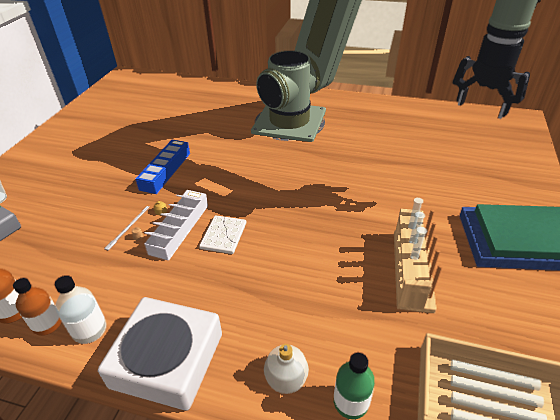

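The top view shows the bright tin at about (380,192) and a blue look-alike at (440,275). The spot plate is at (332,194), the cap at (408,211), the bung at (411,173) and the spatula at (425,185). I'll zoom in to find the deck end.

```bash
cat > h.py <<'E'
import numpy as np, cv2
from rig import robot
def cam(n):
    p=robot.camera_params(n); K=np.array([[p['fx'],0,p['cx']],[0,p['fy'],p['cy']],[0,0,1]])
    return K,np.array(p['dist_coeffs']),np.array(p['rvec']),np.array(p['tvec'])
def ray(n,uv,z):
    K,d,r,t=cam(n); R=cv2.Rodrigues(r)[0]
    u=cv2.undistortPoints(np.array(uv,float).reshape(-1,1,2),K,d).reshape(-1,2)
    D=np.c_[u,np.ones(len(u))]@R; C=-R.T@t
    return C+D*((z-C[2])/D[:,2])[:,None]
def proj(n,P):
    K,d,r,t=cam(n); return cv2.projectPoints(np.array(P,float).reshape(-1,1,3),r,t,K,d)[0].reshape(-1,2)
E
python3 - <<'E'
import cv2,numpy as np
a=cv2.imread("pics/top0.png")[140:244,350:440]; b=cv2.imread("pics/scene0.png")[180:268,135:225]
a=cv2.resize(a,None,fx=5,fy=5,interpolation=2); b=cv2.resize(b,None,fx=3.8,fy=3.8,interpolation=2)
o=np.zeros((520,800,3),np.uint8); o[:520,:450]=a; o[:b.shape[0],455:455+342]=b[:, :342]
cv2.imwrite("pics/z.png",o)
E
```

```text
(no output)
```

View pics/z.png

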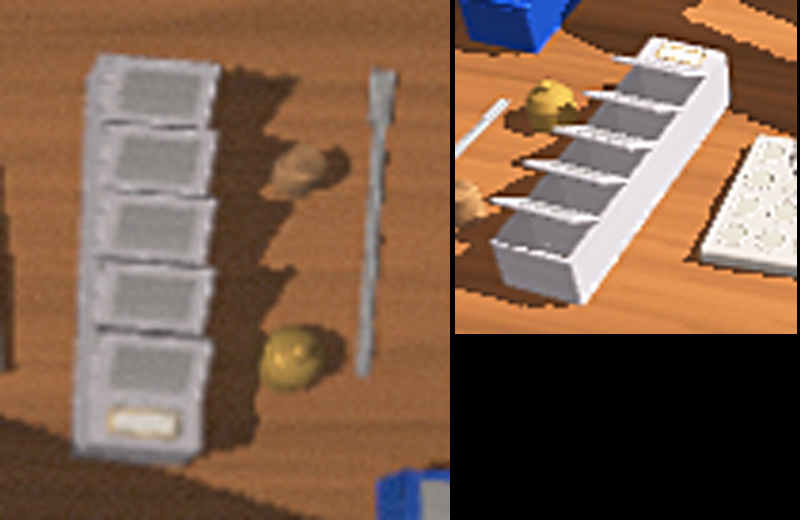

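Run:
```python
from h import *
np.set_printoptions(precision=4,suppress=True)
f=lambda z:[(135+(x-455)/3.8-.4,180+y/3.8-.4) for x,y in z]
g=lambda z:[(350+x/5-.4,140+y/5-.4) for x,y in z]
print("scene base: end-left,end-right(+y?),deck-right",ray("scene",f([(505,292),(583,304),(728,106)]),0))
print("scene deck top far corners",ray("scene",f([(650,38),(729,50)]),.041))
print("scene end rim",ray("scene",f([(493,242),(572,262)]),.038))
print("top base left line",ray("top",g([(73,457),(87,75)]),0))
print("top deck near edge z41",ray("top",g([(77,444),(198,455)]),.041))
print("top base near edge",ray("top",g([(75,456),(190,465)]),0))
# mask contour
im=cv2.imread("pics/top0.png"); hsv=cv2.cvtColor(im,cv2.COLOR_BGR2HSV)
m=((hsv[...,1]<70)&(hsv[...,2]>90)).astype(np.uint8); m[:, :358]=0;m[:,400:]=0;m[:140]=0;m[240:]=0
n,l,s,c=cv2.connectedComponentsWithStats(m); k=1+s[1:,4].argmax(); print(s[k])
for v in range(s[k][1],s[k][1]+s[k][3],6):
    u=np.where(l[v]==k)[0]; print(v,u.min(),u.max(),end='; ')
print(); 
for u in range(362,400,4):
    v=np.where(l[:,u]==k)[0]
    if len(v):print(u,v.min(),v.max(),end='; ')
```

```text
scene base: end-left,end-right(+y?),deck-right [[ 0.6671 -0.1607  0.    ]
 [ 0.664  -0.1104 -0.    ]
 [ 0.4744 -0.0959  0.    ]]
scene deck top far corners [[ 0.465  -0.1508  0.041 ]
 [ 0.4635 -0.094   0.041 ]]
scene end rim [[ 0.6619 -0.1621  0.038 ]
 [ 0.6649 -0.1091  0.038 ]]
top base left line [[ 0.4644 -0.0979  0.    ]
 [ 0.6662 -0.1115  0.    ]]
top deck near edge z41 [[ 0.4636 -0.0918  0.041 ]
 [ 0.4589 -0.1503  0.041 ]]
top base near edge [[ 0.4649 -0.0989  0.    ]
 [ 0.461  -0.1568  0.    ]]
[ 364  151   30   82 2132]
151 370 378; 157 367 393; 163 367 391; 169 367 393; 175 366 392; 181 366 393; 187 366 392; 193 366 392; 199 365 391; 205 365 390; 211 365 392; 217 365 390; 223 365 390; 229 365 390; 
366 172 230; 370 151 231; 374 151 231; 378 151 232; 382 152 232; 386 152 232; 390 152 229;
```

Deck end faces the robot. I estimate row_start at (0.487, -0.126), row_end at (0.662, -0.138) and yaw at about -0.068. Moving above the deck with the fingers shutting.

play_rows:
  targets:
    - [0.011,-0.032,0,0.02,-1]
    - [0.011,-0.032,0,0.02,-1]
    - [0.011,-0.032,0,0.02,-1]
    - [0.011,-0.032,0,0.02,-1]
    - [0.011,-0.032,0,0.02,-1]
    - [0.011,-0.032,0,0.02,-1]
    - [0.011,-0.032,0,0.02,-1]
    - [0.011,-0.032,0,0.02,-1]
    - [0.011,-0.032,0,0.02,-1]
    - [0.011,-0.032,0,0.02,-1]
    - [0.011,-0.032,0,0.02,-1]
    - [0.011,-0.032,0,0.02,-1]
    - [0.011,-0.032,0,0.02,-1]
    - [0.011,-0.032,0,0.02,-1]
    - [0.011,-0.032,0,0.02,-1]
    - [0.011,-0.032,0,0.02,-1]
    - [0.011,-0.032,0,0.02,-1]
    - [0.011,-0.032,0,0.02,-1]
    - [0.011,-0.032,0,0.02,-1]
    - [0.011,-0.032,0,0.02,-1]

```text
time: 2.1
tool_pos: [0.4788, -0.1278, 0.231]
tcp_rot: [3.141, -0.001, 3.075]
force: [0.7, 0.6, -0.2]
width: 0.0002
grip_force: 0.0
```

play_rows:
  targets:
    - [-0.002,0.002,-0.03,0,-1]
    - [0,0,-0.03,0,-1]
    - [0,0,-0.03,0,-1]
    - [0,0,-0.03,0,-1]
    - [0,0,-0.03,0,-1]
    - [0,0,0,0,-1]

```text
time: 2.7
tool_pos: [0.4736, -0.1236, 0.0779]
tcp_rot: [3.14, -0.009, 3.075]
force: [-1.1, 0.6, 0.4]
width: -0.0
grip_force: 0.0
```

Run:
```python
from h import *
s=robot.snapshot("scene"); t=robot.snapshot("top")
st=robot.read_state(); print(st['tool_pos'],st['tcp_rot'],st['force'])
p=proj("scene",[st['tool_pos']])[0]; q=proj("top",[st['tool_pos']])[0]; print(p,q)
for im,n,c in((s,"scene",(255,0,255)),(t,"top",(255,0,255))):
    for P in [(.462,-.124,.041),(.487,-.1257,.041),(.662,-.1378,.041),tuple(st['tool_pos'])]:
        u=proj(n,[P])[0]; cv2.circle(im,(int(round(u[0])),int(round(u[1]))),0,c,-1)
a=cv2.resize(t[140:244,350:430],None,fx=5,fy=5,interpolation=0); b=cv2.resize(s[150:262,140:220],None,fx=4.9,fy=4.9,interpolation=0)
o=np.zeros((560,800,3),np.uint8); o[:520,:400]=a; o[:b.shape[0],405:405+b.shape[1]]=b
cv2.imwrite("pics/z2.png",o)
```

```text
[ 0.4767889  -0.12450473  0.08144325] [ 3.14131249e+00 -8.34206140e-04  3.07480673e+00] [ 0.48176602 -0.262991    0.40040237]
[190.9985246  181.45291195] [382.23007245 219.90612835]
```

View pics/z2.png

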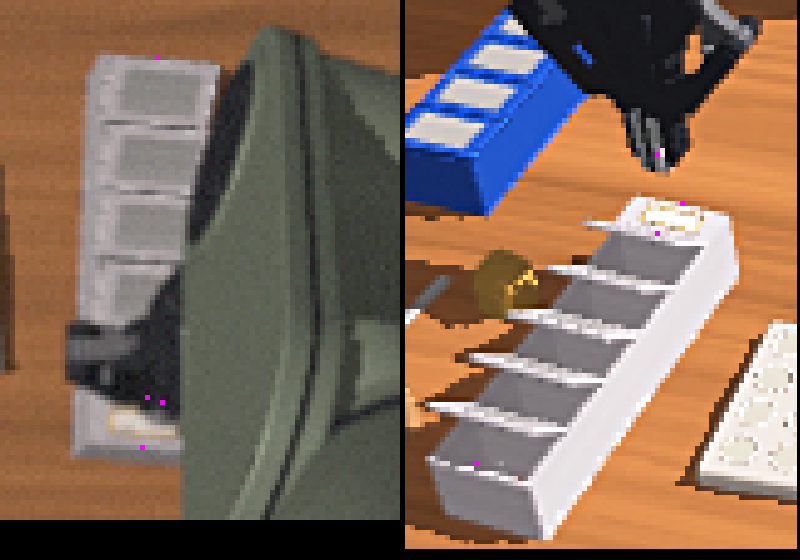

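play_rows:
  targets:
    - [0.001,0,-0.015,0,-1]
    - [0,0,-0.012,0,-1]
    - [0,0,-0.006,0,-1]
    - [0,0,-0.003,0,-1]
    - [0,0,-0.002,0,-1]
    - [0,0,0,0,-1]
    - [0,0,0,0,-1]
    - [0,0,0,0,-1]

```text
time: 3.6
tool_pos: [0.478, -0.1246, 0.0437]
tcp_rot: [-3.141, 0.001, 3.075]
force: [-1.4, 0.7, 0.1]
width: -0.0001
grip_force: 0.0
```

play_rows:
  targets:
    - [0.005,-0.0003,-0.001,0,-1]
    - [0.01,-0.0006,0,0,-1]
    - [0.01,-0.0006,0,0,-1]
    - [0.01,-0.0006,0,0,-1]
    - [0.01,-0.0006,0,0,-1]
    - [0.01,-0.0006,0,0,-1]
    - [0.01,-0.0006,0,0,-1]
    - [0.01,-0.0006,0,0,-1]
    - [0.01,-0.0006,0,0,-1]
    - [0.01,-0.0006,0,0,-1]
    - [0.01,-0.0006,0,0,-1]
    - [0.01,-0.0006,0,0,-1]
    - [0.01,-0.0006,0,0,-1]
    - [0.01,-0.0006,0,0,-1]
    - [0.01,-0.0006,0,0,-1]
    - [0.01,-0.0006,0,0,-1]
    - [0.01,-0.0006,0,0,-1]
    - [0.01,-0.0006,0,0,-1]
    - [0.01,-0.0006,0,0,-1]
    - [0.01,-0.0006,0,0,-1]

```text
time: 5.6
tool_pos: [0.6737, -0.1362, 0.0423]
tcp_rot: [3.142, 0.0, 3.075]
force: [-0.6, -0.1, 0.4]
width: 0.0003
grip_force: 0.0
```

play_rows:
  targets:
    - [0.01,-0.0006,0,0,-1]
    - [0.005,0,0,0,-1]

```text
time: 5.8
tool_pos: [0.689, -0.1369, 0.0423]
tcp_rot: [-3.142, 0.001, 3.075]
force: [0.3, -0.1, 0.7]
width: -0.0001
grip_force: 0.0
```

Run:
```python
from h import *
s=robot.snapshot("scene"); t=robot.snapshot("top")
a=cv2.resize(t[140:244,350:430],None,fx=5,fy=5,interpolation=2); b=cv2.resize(s[150:262,140:220],None,fx=4.9,fy=4.9,interpolation=2)
o=np.zeros((560,800,3),np.uint8); o[:520,:400]=a; o[:b.shape[0],405:405+b.shape[1]]=b
cv2.imwrite("pics/z3.png",o)
```

```text
(no output)
```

View pics/z3.png

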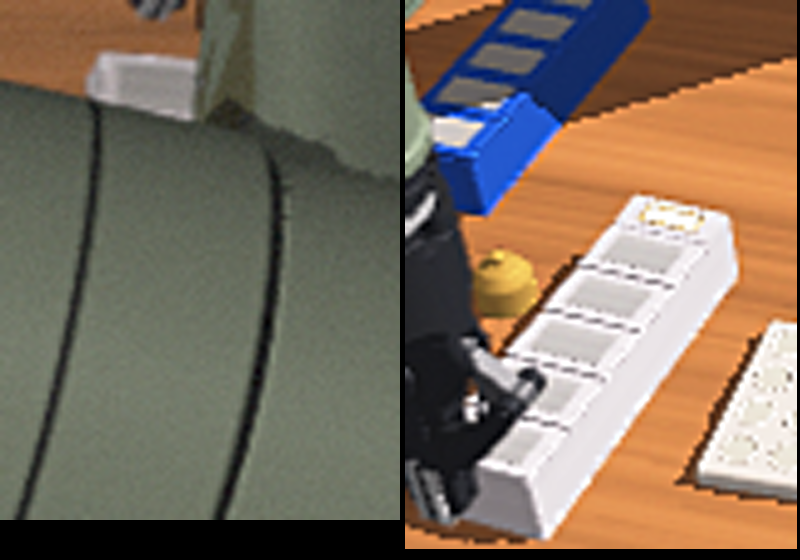

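All five lids appear level in the scene view, and the fingertip is past the end at about (440,500). Lifting clear.

play_rows:
  targets:
    - [0.012,0,0.005,0,-1]
    - [0.005,0,0.02,0,-1]
    - [0,0,0.03,0,-1]
    - [0,0,0.03,0,-1]
    - [0,0,0.03,0,-1]
    - [0,0,0.03,0,-1]
    - [0,0.03,0.02,0,-1]
    - [0,0.04,0,0,-1]
    - [0,0.04,0,0,-1]
    - [0,0.04,0,0,-1]
    - [0,0.04,0,0,-1]
    - [0,0.04,0,0,-1]
    - [0,0.02,0,0,-1]
    - [0,0,0,0,-1]
    - [0,0,0,0,-1]

```text
time: 7.4
tool_pos: [0.7046, 0.1125, 0.2072]
tcp_rot: [-3.14, -0.0, 3.075]
force: [0.5, -0.5, 0.7]
width: 0.0001
grip_force: 0.0
```

Run:
```python
from h import *
s=robot.snapshot("scene"); t=robot.snapshot("top")
a=cv2.resize(t[140:244,310:440],None,fx=3.4,fy=3.4,interpolation=2); b=cv2.resize(s[180:268,100:220],None,fx=2.9,fy=2.9,interpolation=2)
o=np.zeros((360,800,3),np.uint8); o[:a.shape[0],:a.shape[1]]=a; o[:b.shape[0],447:447+b.shape[1]]=b
cv2.imwrite("pics/z4.png",o)
```

```text
(no output)
```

View pics/z4.png

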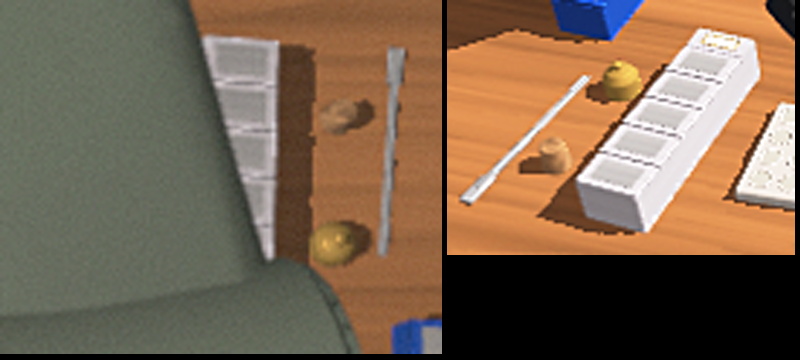

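All five lids lie flat in both views, and the cap, bung and spatula are where they were. Handing in.

```bash
python3 -c "
from rig import robot
print(robot.finish_job())"
```

```text
the job is handed in; nothing more can be done
None
```

I ran the shut fingertip once along the row from the deck; in the last pictures all five lids are shut, the arm is clear, and nothing else appears to have moved. The job is handed in.

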